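Clamp a capacitor in the V-block with the cam strap clamp

ROBOT

A 7-joint arm with a two-finger parallel gripper is mounted at the origin on the work surface. World frame = base frame: x ahead of the robot, y to its left, z up, the work surface at z = 0. Lengths are in m, angles in rad, forces in N, time in s.
With the tool pointing down it reaches from about 0.35 to 0.9 m from the base axis. Payload 8.1 kg.
Tool frame: the origin (TCP) lies midway between the tips of the shut fingers; the grasp point (between the pads) lies 19 mm behind it (arm.grip_point_offset is the distance from the TCP to the grasp point, in m); z points along the fingers, y is the direction in which the jaws open and shut (so a half turn about z gives the same grasp; the last joint's range is limited). The gripper opens to 85 mm and grips with 20 to 120 N. Pads are 22 mm wide; open, the fingers measure 114 mm over their backs; the gripper's body (76 mm by 85 mm) begins 54 mm behind the grasp point. The pads swing forward as they close: fully open they stand 13 mm farther back than shut.
Start: joints at [-1.219, 0.434, 0.025, 1.573, -0.012, 1.134, -0.075], TCP at [0.275, 0.561, 0.195] pointing down, gripper open.
Joint ranges: [-2.62, 2.62], [-0.44, 2.09], [-1.27, 1.32], [0.08, 2.57], [-1.32, 4.46], [0.12, 2], [-2.74, 2.74]. Speed limits (rad/s): [2.22, 2.22, 3.01, 3.01, 3.14, 3.14, 3.14].

INTERFACE

Orientations are given as a unit quaternion [x, y, z, w].
In Python, from station import status, vision, close_job, arm gives the robot as it stands. The module is installed in compiled form; this text tells all that it offers.
- The arm moves only by the shell command python3 -m handwheel 'ROWS' [FORCE]. ROWS is JSON, a list that holds one entry, the list of rows, each a list of 5 numbers: the opening, from 0 (shut) to 1 (fully open), then the shift along the tool's x, y, z in mm, then the turn about the tool's z in rad. In form: [[[jaw, tx, ty, tz, spin], ...]]. A call has 1 to 8 rows; each row is the pose to reach, as a shift and turn from the pose commanded when the call began, along the tool's axes at that moment; what a row does not reach only later rows make up. A row lasts 1/10 s, in which the tool goes at most 50 mm and 8.59 degrees, less where a joint would pass 70% of its speed; a pose out of reach is approached as far as the arm can. A call with a gripper value outside its range is refused whole. The fingers move at their own pace and stop on an object; FORCE is the grip in N (left out, the last holds). Time passes only in rows, so rows that repeat a pose let the fingers close. It gives the time, the measured TCP pose, the force and the opening at its end, in the units of the state.
- status.sense(): the state, without advancing time (a new reading comes with each control period).
- vision.camera(name): name is "scene" or "side" or "wrist"; returns a dict with "pixels" (480x640x3 uint8, red, green, blue), "z_map" (480x640 float32, m along the optical axis (not along the pixel's ray), 0 where there is no reading), "fx", "fy", "cx", "cy" (pixels), "k1" (the pictures are not rectified: a ray, as slopes to the right and down, at radius r is drawn at 1 + k1 r^2 times it, then the intrinsics apply), "extrinsics" (4x4, takes a point from camera to world coordinates); the wrist camera has in their place "T_tool_cam" (4x4, takes a point from camera to tool coordinates, whose origin is the TCP and whose axes are the flange's). Camera axes: x right, y up, looking along -z (the intrinsics and any distortion apply to the point x, -y, -z); pixel columns grow to the right and rows downward; lengths in m; the calibration is good to about 2 mm. A picture is of the moment at which its call begins: read the wrist's pose just before it.
- close_job(): hands the job in, once; it reports no verdict.
The state is a dict: "time": time; "qpos": joint angles; "qd": joint speeds; "joint_torque": joint torques, N m; "position": TCP position; "ee_rot": TCP orientation; "wrist_force": force on the tool from outside, world axes, zero at the start; "torque": the same for the moment, N m; "grip_width": finger opening in m.
Only numpy, scipy, OpenCV 4.12 (cv2) and the standard library are available. Lean on these libraries where they do the work, as an engineer would, in place of code of your own. Each camera call takes 0.05 s, during which the arm holds its last target.

TASK

Clamp the black capacitor that lies in the V-block, without gripping, lifting or forcing anything: push the swung-away clamp strap round with the outside of a finger until it stands against its stop pin over the capacitor, then push the red cam lever all the way down so that the strap's foot presses on the capacitor and stays clamped. Leave the capacitor lying where it is, do not disturb the other things on the bench, and come away clear.

Things in the scene. Friction and masses are not known exactly. Their poses are not given: they have to be found in the camera images.
- fixture: clamping fixture, bolted down: an aluminium plate 240 x 240 x 15 mm carrying a steel V-block and, beside it, an upright steel post 32 mm thick. Origin on the underside of the plate (on the bench), z up. The V-block (90 mm along x, 84 mm along y, 50 mm over the bench) has its groove along the fixture's x axis at y = -45 mm; the post's axis stands at x = 0, y = +35 mm. An upright stop pin (8 mm thick, up to 136 mm over the bench) stands at x = +18 mm, y = +10 mm
- capacitor: the black capacitor to be clamped, a can 64 mm across and 105 mm long, 0.3 to 0.6 kg, lying loose in the V-block along the fixture's x axis; origin at the can's centre, 70 mm over the bench (its highest line is 102 mm over the bench), x along the can towards its two silver terminals, which stand out 6 mm at its +x end
- clamp_swing (a joint): swing of the clamp strap about the post's upright axis, rad: 0 = against the stop pin, the strap straight over the capacitor's middle (it points along the fixture's -y); it grows as the strap swings away towards the fixture's -x side, clockwise seen from above (at 1.57 it points along -x; end stop at 1.95). Starts swung away. A friction joint of about 0.14 N m: it turns under 2 to 3 N at 60 mm from the axis and stays where it is left
- swing_axis (a point): point on the post's upright axis, 131 mm over the bench (the middle of the strap's thickness with the lever up), about which the strap swings
- clamp_strap: the clamp strap, a dark steel bar 28 mm wide and 10 mm thick, 126 to 136 mm over the bench with the lever up (7 mm lower when clamped), reaching 98 mm from the swing axis at its foot end and 24 mm at the other; origin on the swing axis, on the strap's underside; -y along the strap to its foot
- spindle_top (a point): top of the steel foot spindle (12 mm thick, with a brass nut 20 mm across) near the strap's outer end, 80 mm from the swing axis, 158 mm over the bench with the lever up, 22 mm above the strap's top
- press_foot: orange sprung foot, 23 mm across, 8 mm high, under the spindle; origin at the centre of its underside, 105 mm over the bench with the lever up, so that it passes about 3 mm above the capacitor. The cam lowers it by up to 7 mm, against a spring of 5 N per mm
- cam_lever (a joint): cam lever, rad: 0 = released, the lever standing up at 75 degrees above level and leaning away from the strap's foot; it grows as the lever is pushed over outwards and down; 1.309 = all the way down on its stop, the lever level, pointing away from the foot, opposite to the strap's foot end. It swings with the strap in the strap's own upright plane. Friction about 0.25 N m, plus up to 0.1 N m from the clamping: 4 to 5 N at 70 mm from the pin. It stays where it is left
- cam_pin (a point): cam lever's pivot, on the swing axis, 156 mm over the bench
- lever_grip: red grip of the cam lever, 20 mm wide (across its plane of swing), 60 mm long and 12 mm thick, its outer end 105 mm from the pin; origin at its middle, on the lever's centre line 75 mm from the pin; y along the lever to its free end, z out of the face to push on. Between grip and pin the lever is bare steel, 16 mm wide and 8 mm thick
- can_a: black capacitor standing upright beyond the fixture, 64 mm across, 111 mm high with terminals; origin under its base. Leave alone
- can_b: the same as can_a: another standing capacitor. Leave alone
- screw_jar: clear jar with a blue cap, 46 mm across, 45 mm high, standing on the fixture's plate; origin under its base. Leave alone
- socket: small steel socket, 22 mm across, 32 mm high, standing on the fixture's plate; origin under its base. Leave alone
- screwdriver: orange screwdriver, 200 mm long, lying on the bench. Leave alone
- wrench: steel wrench, 180 mm long, lying on the bench. Leave alone
- meter: yellow hand-held meter, 150 x 75 x 42 mm, lying on the bench; origin under its middle. Leave alone
Mind the look-alikes: they are no part of the job. What is shaped like the capacitor but green is not meant.

How it is judged:
By the outcome, as a careful person would: the job done as asked, in the order asked, and still so for the second after the job is handed in, with the robot touching nothing.
It also fails if it takes over 48 s, if anything falls off the work surface, if the arm or the gripper's body presses on something with over 40 N, if the wrist force passes 120 N, or if a joint passes its speed limit or range.

## Working session

There is one attempt and no reset: what is moved stays moved. The work goes in short steps, Python scripts to look and compute and a shell command to move; the robot and the scene stay as the last step left them, time stands still between calls to the robot, and variables do not carry over. Pictures are saved under pics/ and viewed, and the job is handed in when it is done.

```bash
mkdir -p pics
cat > h.py <<'E'
import numpy as np, cv2
from station import status, vision, arm
def snap(n,f):
    c=vision.camera(n); cv2.imwrite('pics/'+f+'.png',c['pixels'][:,:,::-1]); np.savez(''+f+'.npz',**{k:v for k,v in c.items()}); return c
def load(f): return dict(np.load(''+f+'.npz'))
def xyz(c,T=None):
    T=c['extrinsics'] if T is None else T
    h,w=c['z_map'].shape; u,v=np.meshgrid(np.arange(w),np.arange(h))
    K=np.array([[c['fx'],0,c['cx']],[0,c['fy'],c['cy']],[0,0,1]],float)
    p=cv2.undistortPoints(np.stack([u,v],-1).reshape(-1,1,2).astype(float),K,np.array([float(c['k1']),0,0,0])).reshape(h,w,2)
    z=c['z_map']; P=np.stack([p[...,0]*z,-p[...,1]*z,-z],-1)
    return P@T[:3,:3].T+T[:3,3]
def proj(c,P):
    T=np.linalg.inv(c['extrinsics']); p=np.atleast_2d(P)@T[:3,:3].T+T[:3,3]
    x=p[:,0]/-p[:,2]; y=-p[:,1]/-p[:,2]; s=1+c['k1']*(x*x+y*y)
    return np.c_[c['fx']*x*s+c['cx'],c['fy']*y*s+c['cy']]
E
python3 - <<'E'
from h import *
s=status.sense(); print({k:np.round(v,3) for k,v in s.items()})
for n in('scene','side'):
    c=snap(n,n+'0'); print(n,np.round(c['extrinsics'],3),c['fx'],c['k1'])
E
```

```text
{'time': np.float64(0.0), 'qpos': array([-1.219,  0.435,  0.025,  1.574, -0.012,  1.134, -0.075]), 'qd': array([ 0.001, -0.001,  0.   ,  0.001, -0.002,  0.001, -0.   ]), 'joint_torque': array([ 1.0000e-03, -6.7048e+01,  1.0250e+00, -3.1621e+01,  1.6000e-02,
        1.2000e-02, -0.0000e+00]), 'position': array([0.274, 0.561, 0.195]), 'ee_rot': array([ 0.225,  0.974, -0.001, -0.   ]), 'wrist_force': array([-0.124,  0.126, -0.003]), 'torque': array([-0.045,  0.046,  0.021]), 'grip_width': np.float64(0.085)}
scene [[-0.446 -0.457  0.77   1.348]
 [ 0.895 -0.241  0.376  0.36 ]
 [ 0.014  0.856  0.516  0.693]
 [ 0.     0.     0.     1.   ]] 460.47828459206005 -0.05135998639676312
side [[ 0.916  0.238 -0.323  0.222]
 [-0.401  0.544 -0.737 -0.845]
 [-0.     0.805  0.593  0.836]
 [ 0.     0.     0.     1.   ]] 523.8958519781114 -0.1350596093755023
```

View pics/scene0.png

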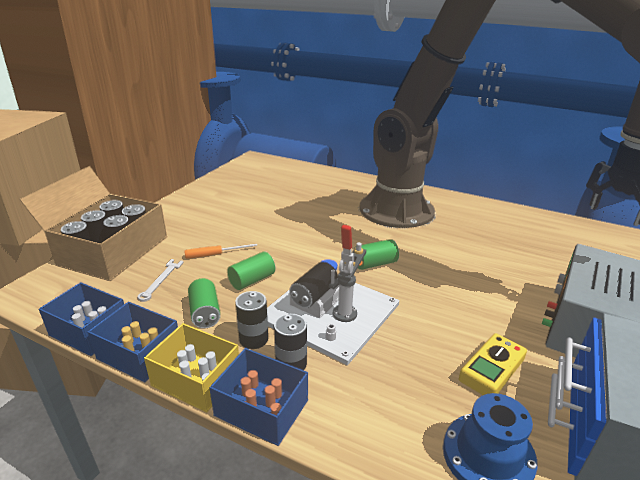

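View pics/side0.png

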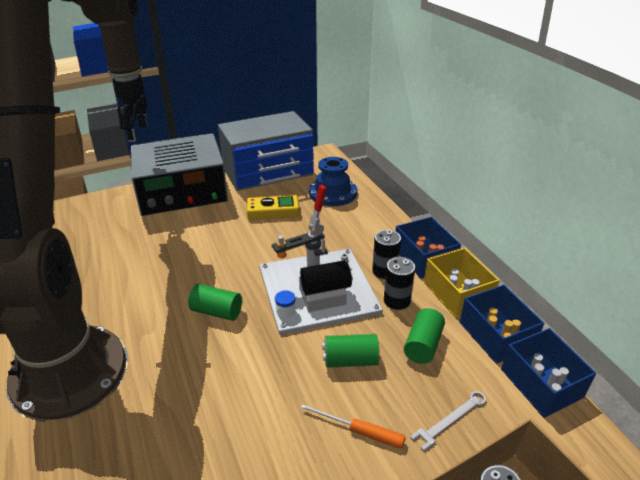

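Run:
```python
from h import *
for n,b in(('scene0',(210,420,210,370)),('side0',(230,440,170,340))):
    c=load(n);P=xyz(c);im=c['pixels'][:,:,::-1]
    x0,x1,y0,y1=b
    cv2.imwrite('pics/'+n+'c.png',cv2.resize(im[y0:y1,x0:x1],None,fx=3.5,fy=3.5,interpolation=cv2.INTER_CUBIC))
    sub=P[y0:y1,x0:x1].reshape(-1,3)
    m=abs(sub[:,2]-.015)<.003
    col=im[y0:y1,x0:x1].reshape(-1,3).astype(int)
    m&=(col.max(1)-col.min(1)<30)
    r=cv2.minAreaRect((sub[m,:2]*1000).astype(np.float32)); print(n,m.sum(),r,cv2.boxPoints(r))
    # red grip
    g=(col[:,2]>130)&(col[:,1]<60)&(col[:,0]<60)&(sub[:,2]>.12)
    q=sub[g]; print('red',g.sum(),q.mean(0),q.min(0),q.max(0))
    mm=(sub[:,2]>.118)&(sub[:,2]<.14); print('strapz',sub[mm].mean(0),mm.sum(),sub[mm].min(0),sub[mm].max(0))
```

```text
scene0 4231 ((457.47119140625, -100.37786865234375), (795.4236450195312, 504.4610900878906), 8.671390533447266) [[  26.277374   89.00761 ]
 [ 102.33359  -409.68716 ]
 [ 888.66504  -289.76334 ]
 [ 812.60876   208.93143 ]]
red 11 [0.60947905 0.07467862 0.22454634] [0.60157343 0.06193933 0.2017735 ] [0.62103857 0.07719906 0.25341013]
strapz [0.57184181 0.06491051 0.13364379] 325 [0.49259549 0.03460615 0.11804706] [0.61547371 0.08106929 0.13991321]
side0 3458 ((707.2420654296875, 221.09559631347656), (701.6994018554688, 523.9004516601562), 76.83258056640625) [[ 372.25632   -60.858246]
 [ 882.3826   -180.20131 ]
 [1042.2278    503.04944 ]
 [ 532.1015    622.3925  ]]
red 46 [0.607065   0.06436161 0.2430542 ] [0.59682494 0.05619155 0.21194195] [0.61607479 0.07333337 0.25903286]
strapz [0.54905517 0.05254056 0.13261867] 503 [0.48932431 0.02956193 0.11802692] [0.61254372 0.07723227 0.13948983]
```

View pics/scene0c.png

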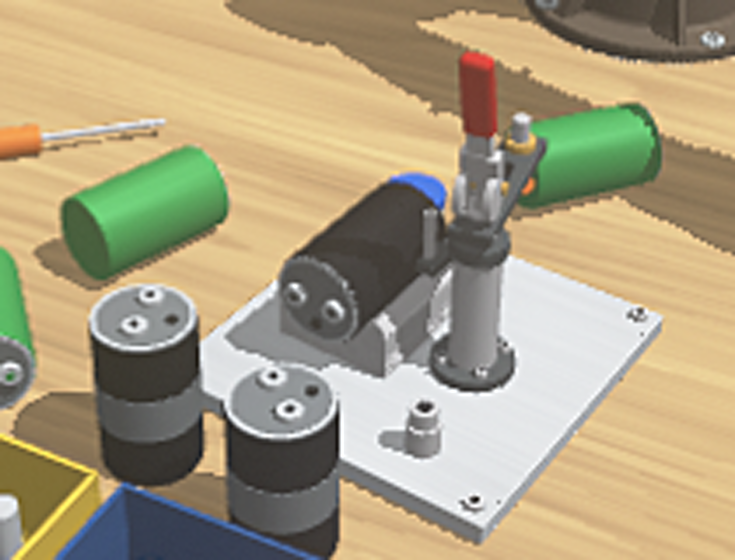

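View pics/side0c.png

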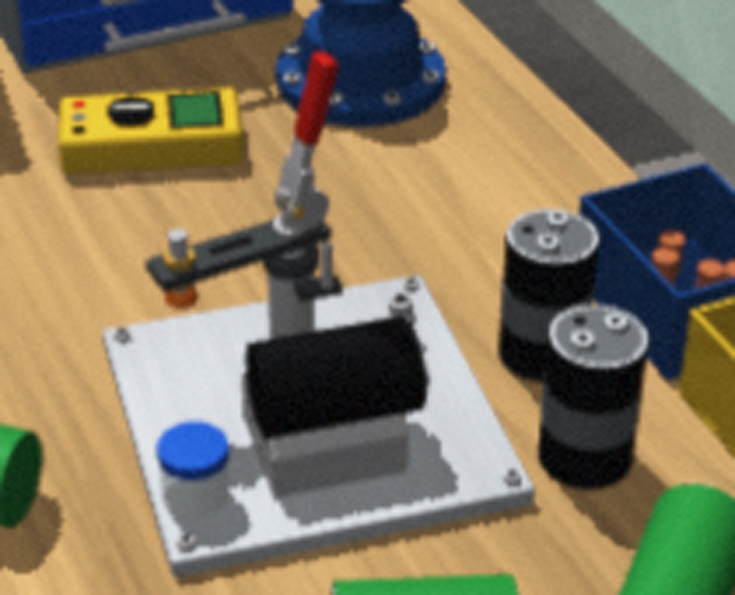

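```bash
cat >> h.py <<'E'
def ray(c,uv,z):
    K=np.array([[c['fx'],0,c['cx']],[0,c['fy'],c['cy']],[0,0,1]],float)
    p=cv2.undistortPoints(np.array(uv,float).reshape(-1,1,2),K,np.array([float(c['k1']),0,0,0])).reshape(-1,2)
    T=c['extrinsics']; d=np.c_[p[:,0],-p[:,1],-np.ones(len(p))]@T[:3,:3].T
    return T[:3,3]+d*((z-T[2,3])/d[:,2])[:,None]
E
python3 - <<'E'
from h import *
c=load('side0')
cr=np.array([(105,330),(425,278),(533,490),(175,565)])/3.5+[230,170]
print(ray(c,cr,.015))
W=ray(c,cr,.015)[:,:2]; L=np.array([(-.12,.12),(.12,.12),(.12,-.12),(-.12,-.12)])
M,_=cv2.estimateAffinePartial2D(L,W); print('side',M,np.degrees(np.arctan2(M[1,0],M[0,0])),np.hypot(M[1,0],M[0,0]))
s=load('scene0')
cr=np.array([(475,537),(662,318)])/3.5+[210,210]; print('scene corners (+x+y),(-x+y)',ray(s,cr,.015))
for c,uv in((load('side0'),np.array((179,236))/3.5+[230,170]),(s,np.array((522,119))/3.5+[210,210])): print('spindle',ray(c,uv,.158))
for c,uv in((load('side0'),np.array((327,240))/3.5+[230,170]),(s,np.array((431,211))/3.5+[210,210])): print('pin',ray(c,uv,.136))
for c,uv in((load('side0'),np.array((322,60))/3.5+[230,170]),(s,np.array((478,58))/3.5+[210,210])): print('grip top',ray(c,uv,.156+.105*np.sin(np.radians(75))))
E
```

```text
[[ 0.48218219  0.15373584  0.015     ]
 [ 0.71860391  0.11740814  0.015     ]
 [ 0.68345231 -0.1136768   0.015     ]
 [ 0.44989162 -0.08380093  0.015     ]]Traceback (most recent call last):
  File "<stdin>", line 6, in <module>
cv2.error: OpenCV(4.12.0) /io/opencv/modules/calib3d/src/ptsetreg.cpp:1108: error: (-215:Assertion failed) count >= 0 && to.checkVector(2) == count in function 'estimateAffinePartial2D'
```

Run:
```python
from h import *
from scipy.spatial.transform import Rotation as R
a=load('side0'); s=load('scene0')
A=lambda *p:np.array(p)/3.5+[230,170]
S=lambda *p:np.array(p)/3.5+[210,210]
W=ray(a,A((105,330),(425,278),(533,490),(175,565)),.015)[:,:2]; L=np.array([(-.12,.12),(.12,.12),(.12,-.12),(-.12,-.12)])
Wz=np.c_[W,np.zeros(4)]
rr,e=R.align_vectors(Wz-Wz.mean(0),np.c_[L,np.zeros(4)]); print('side',Wz.mean(0),rr.as_euler('xyz',degrees=True),e)
print('scene corners (+x+y),(-x+y)',ray(s,S((475,537),(662,318)),.015))
Rm=rr.as_matrix()
for n,l in(('+x+y',(.12,.12)),('axis',(0,.035)),('pin',(.018,.01))): print(n,Wz.mean(0)+Rm@[*l,0])
print('spindle',ray(a,A((179,236)),.158),ray(s,S((522,119)),.158))
print('pin',ray(a,A((327,240)),.136),ray(s,S((431,211)),.136))
z=.156+.105*np.sin(np.radians(75))
print('grip top',ray(a,A((322,60)),z),ray(s,S((478,58)),z))
```

```text
side [0.58353251 0.01841656 0.        ] [ 0.          0.         -8.10374547] 0.005537450792010845
scene corners (+x+y),(-x+y) [[0.72833439 0.1285371  0.015     ]
 [0.48645658 0.16187146 0.015     ]]
+x+y [0.71925015 0.12030238 0.        ]
axis [0.58846632 0.05306707 0.        ]
pin [0.60276243 0.02577932 0.        ]
spindle [[0.50905425 0.05129166 0.158     ]] [[0.5125589  0.06074891 0.158     ]]
pin [[0.60494532 0.03765359 0.136     ]] [[0.60442871 0.0395951  0.136     ]]
grip top [[0.61144269 0.05989278 0.25742221]] [[0.61829409 0.07025169 0.25742221]]
```

Run:
```python
from h import *
for n,b in(('scene0',(210,420,210,370)),('side0',(230,440,170,340))):
    c=load(n);P=xyz(c);x0,x1,y0,y1=b
    sub=P[y0:y1,x0:x1].reshape(-1,3); col=c['pixels'][y0:y1,x0:x1].reshape(-1,3)
    S=1500; img=np.zeros((500,600,3),np.uint8)
    o=np.argsort(sub[:,2])
    for p,k in zip(sub[o],col[o]):
        if p[2]<.008: continue
        x=int((p[0]-.4)*S); y=int(400-(p[1]+.1)*S)
        if 0<=x<600 and 0<=y<500: cv2.circle(img,(x,y),2,[int(v) for v in k[::-1]],-1)
    for g in range(0,10): 
        cv2.line(img,(int(g*.05*S),0),(int(g*.05*S),500),(0,255,255) if g in(4,) else (70,70,0),1)
        cv2.line(img,(0,int(400-g*.05*S)),(600,int(400-g*.05*S)),(0,255,255) if g==2 else (70,70,0),1)
    cv2.imwrite('pics/top_'+n+'.png',img)
    pl=sub[(abs(sub[:,2]-.015)<.004)&(sub[:,0]>.42)&(sub[:,0]<.76)&(sub[:,1]>-.12)&(sub[:,1]<.19)]
    print(n,'bench z',np.median(sub[abs(sub[:,2])<.01,2]),'plate z',np.median(pl[:,2]),len(pl))
    for lo in(.126,.14,.16,.18,.2,.22,.24):
        q=sub[(sub[:,2]>lo)&(sub[:,2]<lo+.02)]; print(lo,len(q),np.round(q.mean(0),4) if len(q) else '')
```

```text
scene0 bench z 0.0001008577054437132 plate z 0.015010840777653578 3918
0.126 349 [0.5662 0.0652 0.1359]
0.14 170 [0.5664 0.0642 0.1502]
0.16 114 [0.6008 0.0675 0.1686]
0.18 74 [0.6013 0.0671 0.1874]
0.2 68 [0.6088 0.0682 0.2104]
0.22 74 [0.6141 0.069  0.2299]
0.24 93 [0.6186 0.0687 0.2507]
side0 bench z -0.0009160554853023806 plate z 0.013992077548816928 3909
0.126 533 [0.5481 0.0532 0.1345]
0.14 170 [0.5628 0.0546 0.1497]
0.16 94 [0.5919 0.0586 0.1692]
0.18 64 [0.5954 0.0598 0.1893]
0.2 61 [0.6003 0.0596 0.2108]
0.22 71 [0.6055 0.0605 0.2299]
0.24 72 [0.611  0.0613 0.2495]
```

View pics/top_scene0.png

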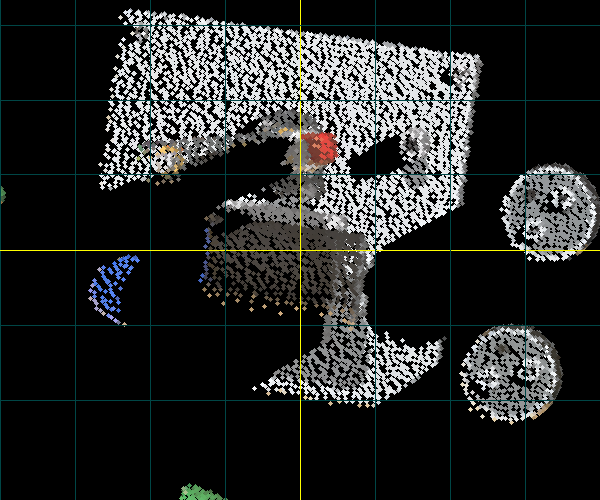

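View pics/top_side0.png

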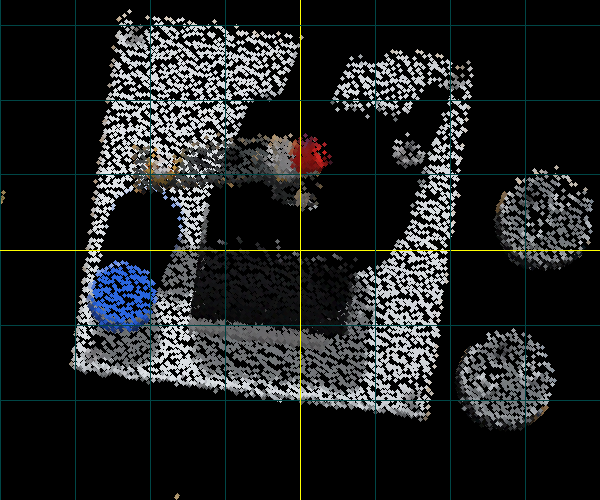

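```bash
python3 -m handwheel '[[[0,-20,-12,-45,0],[0,-60,-38,-80,0],[0,-105,-66,-110,0],[0,-145,-91,-135,0],[0,-190,-118,-135,0],[0,-230,-144,-135,0],[0,-270,-170,-135,0],[0,-310,-195,-135,0]]]'; python3 -m handwheel '[[[0,-30,-15,0,0],[0,-50,-30,0,0],[0,-50,-30,0,0]]]'
python3 - <<'E'
from h import *
s=status.sense(); print({k:np.round(v,3) for k,v in s.items()})
c=snap('wrist','w1'); print(np.round(c['T_tool_cam'],3)); np.savez('w1s.npz',p=s['position'],q=s['ee_rot'])
snap('scene','scene1')
E
```

```text
time: 0.9
position: [0.4591, 0.2624, 0.3304]
ee_rot: [0.225, 0.974, 0.0, -0.0]
wrist_force: [1.8, 1.5, 0.8]
grip_width: -0.0001
time: 1.2
position: [0.4921, 0.211, 0.3302]
ee_rot: [0.229, 0.973, -0.001, 0.0]
wrist_force: [0.0, -0.2, 0.7]
grip_width: 0.0002
{'time': np.float64(1.2), 'qpos': array([-0.694,  0.2  ,  0.234,  1.583, -0.045,  1.365,  0.654]), 'qd': array([-0.043,  0.   , -0.063, -0.001, -0.019,  0.001, -0.055]), 'joint_torque': array([ 5.1400e-01, -4.9151e+01,  2.1060e+00, -3.4148e+01, -1.7000e-02,
       -3.7000e-02,  8.3000e-01]), 'position': array([0.492, 0.211, 0.33 ]), 'ee_rot': array([ 0.229,  0.973, -0.001,  0.   ]), 'wrist_force': array([ 0.045, -0.177,  0.654]), 'torque': array([ 0.005, -0.036,  0.019]), 'grip_width': np.float64(0.0)}
[[ 0.001  0.957  0.29   0.074]
 [ 1.    -0.001  0.    -0.001]
 [ 0.001  0.29  -0.957 -0.179]
 [ 0.     0.     0.     1.   ]]
```

View pics/w1.png

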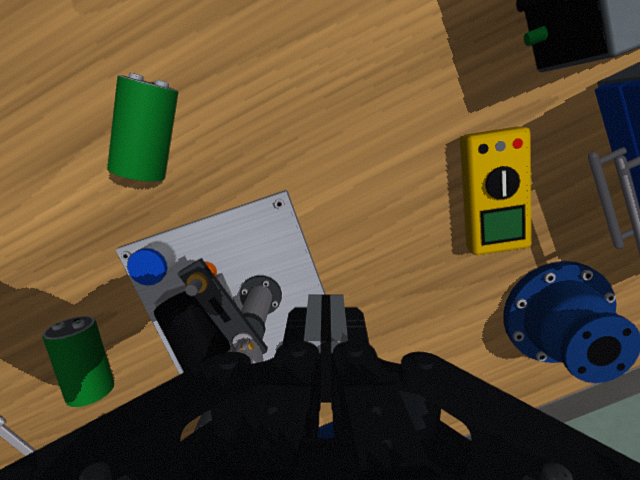

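```bash
cat >> h.py <<'E'
from scipy.spatial.transform import Rotation as R
def wristT(c,p,q):
    T=np.eye(4);T[:3,:3]=R.from_quat(q).as_matrix();T[:3,3]=p
    return T@c['T_tool_cam']
E
python3 - <<'E'
from h import *
c=load('w1'); s=np.load('w1s.npz'); T=wristT(c,s['p'],s['q']); c['extrinsics']=T
P=xyz(c); print(np.round(T,3))
im=c['pixels'][:,:,::-1]
cv2.imwrite('pics/w1c.png',cv2.resize(im[185:385,110:340],None,fx=3,fy=3,interpolation=cv2.INTER_CUBIC))
for uv in((286,191),(117,248),(200,284),(146,265),(215,350)): print(uv,P[uv[1],uv[0]])
# fingers extents in tool coords
Pt=xyz(c,c['T_tool_cam'])
m=(abs(Pt[...,0])<.03)&(abs(Pt[...,1])<.06)&(Pt[...,2]>-.05)&(Pt[...,2]<.01)
q=Pt[m]
for a in(-.05,-.04,-.03,-.02,-.01,-.003):
    k=q[(q[:,2]>a)&(q[:,2]<a+.01)]
    if len(k): print(a,k.min(0),k.max(0))
E
```

```text
[[ 0.445 -0.857 -0.26   0.425]
 [ 0.896  0.425  0.131  0.244]
 [-0.002 -0.291  0.957  0.509]
 [ 0.     0.     0.     1.   ]]
(286, 191) [0.47945723 0.16046743 0.01312859]
(117, 248) [ 0.44671413 -0.07273785  0.01538352]
(200, 284) [0.5081724  0.06425739 0.14788694]
(146, 265) [ 0.47829189 -0.02509047  0.05983447]
(215, 350) [0.60242968 0.00675598 0.09063944]
-0.05 [ 0.00659252 -0.01442995 -0.0499914 ] [ 0.01228215  0.01272861 -0.04026515]
-0.04 [ 0.01074789 -0.00214691 -0.03939256] [ 0.01074789 -0.00214691 -0.03939256]
```

View pics/w1c.png

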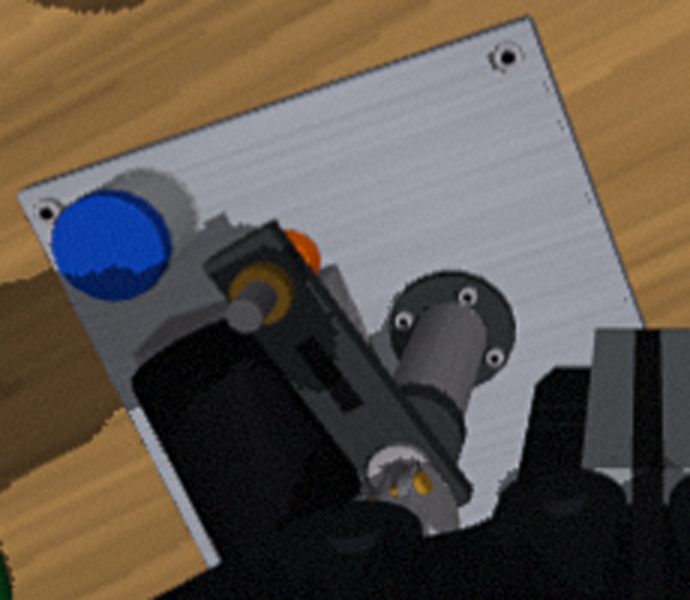

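Run:
```python
from h import *
c=load('w1'); s=np.load('w1s.npz'); c['extrinsics']=wristT(c,s['p'],s['q'])
S=lambda *p:np.array(p)/3+[110,185]
print('corners',ray(c,S((530,17),(20,190)),.015))
print('spindle',ray(c,S((245,313)),.158)); print('nut base',ray(c,S((261,293)),.14))
print('strap end',ray(c,S((207,266),(272,228)),.136)); print('strap inner corner',ray(c,S((468,492)),.136))
print('base disc',ray(c,S((453,333)),.022))
c2=load('scene1'); im=c2['pixels'][:,:,::-1]
cv2.imwrite('pics/scene1c.png',im)
```

```text
corners [[ 0.47925287  0.16172226  0.015     ]
 [ 0.44691403 -0.07364746  0.015     ]]
spindle [[0.50701737 0.05916012 0.158     ]]
nut base [[0.50741358 0.05839844 0.14      ]]
strap end [[0.49190541 0.04524232 0.136     ]
 [0.49006454 0.07201133 0.136     ]]
strap inner corner [[0.60626045 0.08205887 0.136     ]]
base disc [[0.58798296 0.06583411 0.022     ]]
```

```bash
python3 -m handwheel '[[[0,-14,-21,30,-0.13],[0,-28,-42,65,-0.26],[0,-42,-64,100,-0.39],[0,-56,-85,130,-0.52],[0,-56,-85,165,-0.52],[0,-56,-85,195,-0.52],[0,-56,-85,217,-0.52],[0,-56,-85,217,-0.52]]]'
python3 - <<'E'
from h import *
s=status.sense(); print({k:np.round(v,3) for k,v in s.items()})
snap('side','side2');c=load('side2');im=c['pixels'][:,:,::-1]
cv2.imwrite('pics/side2c.png',cv2.resize(im[100:330,180:430],None,fx=3,fy=2.6,interpolation=cv2.INTER_CUBIC))
E
```

```text
time: 2.1
position: [0.5005, 0.1155, 0.1106]
ee_rot: [-0.034, 0.999, -0.001, -0.003]
wrist_force: [-0.3, -0.6, 0.5]
grip_width: -0.0001
{'time': np.float64(2.1), 'qpos': array([-0.473,  0.352,  0.185,  1.953, -0.085,  0.849,  1.395]), 'qd': array([-0.001, -0.044,  0.014, -0.061,  0.012,  0.061, -0.007]), 'joint_torque': array([  0.511, -52.844,   2.754, -25.694,  -0.088,  -1.075,   0.14 ]), 'position': array([0.501, 0.116, 0.111]), 'ee_rot': array([-0.034,  0.999, -0.001, -0.003]), 'wrist_force': array([-0.279, -0.573,  0.544]), 'torque': array([-0.043,  0.002,  0.057]), 'grip_width': np.float64(-0.0)}
```

View pics/side2c.png

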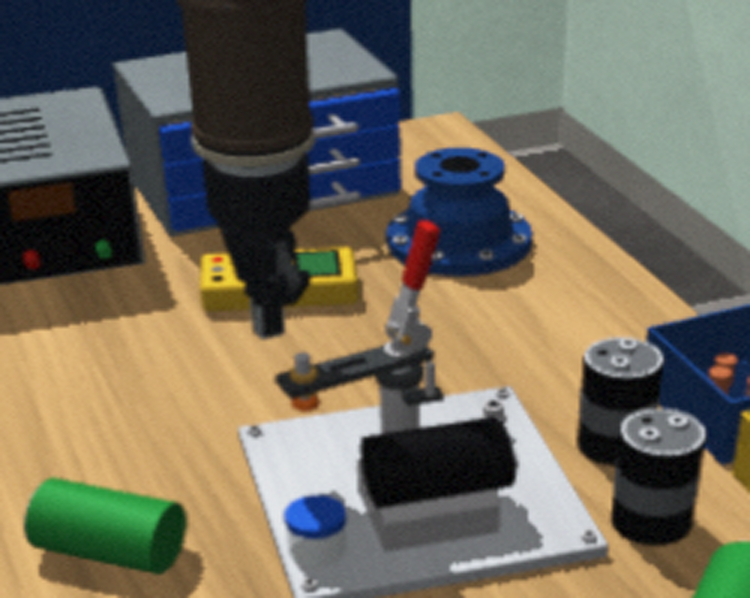

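```bash
cat > plan.py <<'E'
import sys; from h import *
A=np.array([.587,.064]); r=.080; d=.014+.0145
def pt(phi):
    a=np.radians(phi);u=np.array([np.cos(a),np.sin(a)]);n=np.array([np.sin(a),-np.cos(a)])
    return A+r*u+d*n
s=status.sense(); Rm=R.from_quat(s['ee_rot']).as_matrix(); p=s['position']
ang=np.degrees(np.arctan2(Rm[1,1],Rm[0,1]))
for phi in map(float,sys.argv[1:]):
    w=np.r_[pt(phi),.113]-p; yt=93.9+(phi-183.9)*.65
    print(phi,np.round(pt(phi),4),np.round(Rm.T@w*1000,1),'spin',round(-np.radians((yt-ang+180)%360-180),3))
E
python3 plan.py 178 183.9 189 194 199 204 209 214
```

```text
178.0 [0.508  0.0953] [ -4.8 -20.7  -0.6] spin 0.066
183.9 [0.5052 0.087 ] [ -1.4 -28.8  -0.6] spin -0.001
189.0 [0.5035 0.0796] [  0.8 -36.   -0.6] spin -0.059
194.0 [0.5025 0.0723] [  2.3 -43.2  -0.6] spin -0.116
199.0 [0.5021 0.0649] [  3.2 -50.6  -0.6] spin -0.172
204.0 [0.5023 0.0575] [  3.4 -58.   -0.6] spin -0.229
209.0 [0.5032 0.0501] [  3.1 -65.4  -0.6] spin -0.286
214.0 [0.5047 0.0429] [  2.  -72.7  -0.6] spin -0.342
```

```bash
python3 -m handwheel '[[[0,-1,-10,0,0],[0,-1,-20,0,0],[0,-1,-25,0,0],[0,-1,-30,0,0],[0,0,-33,0,-0.03],[0,1,-37,0,-0.06],[0,2,-40,0,-0.09],[0,2,-43,0,-0.12]]]'; python3 plan.py 194 199 204 209 214 219 224 229 234
```

```text
time: 2.95
position: [0.5042, 0.0716, 0.1138]
ee_rot: [-0.093, 0.996, 0.0, 0.0]
wrist_force: [-0.8, 1.1, -0.9]
grip_width: -0.0002
194.0 [0.5025 0.0723] [1.6 1.  0.8] spin 0.004
199.0 [0.5021 0.0649] [ 3.3 -6.2  0.8] spin -0.053
204.0 [0.5023 0.0575] [  4.5 -13.5   0.7] spin -0.11
209.0 [0.5032 0.0501] [  5.  -20.9   0.7] spin -0.166
214.0 [0.5047 0.0429] [  4.8 -28.3   0.7] spin -0.223
219.0 [0.5069 0.0358] [  4.  -35.7   0.7] spin -0.28
224.0 [0.5097 0.0289] [  2.6 -43.    0.7] spin -0.337
229.0 [0.513  0.0223] [  0.5 -50.1   0.7] spin -0.393
234.0 [0.5169 0.016 ] [ -2.2 -57.    0.7] spin -0.45
```

```bash
python3 -m handwheel '[[[0,3,-6,0,-0.05],[0,4,-13,0,-0.11],[0,5,-21,0,-0.16],[0,5,-28,0,-0.22],[0,4,-35,0,-0.28],[0,3,-42,0,-0.33],[0,0,-49,0,-0.39],[0,-2,-57,0,-0.45]]]'; python3 plan.py 234 239 244 248 252 256 259 262 265;  python3 - <<'E'
from h import *
snap('side','side3');c=load('side3');im=c['pixels'][:,:,::-1]
cv2.imwrite('pics/side3c.png',cv2.resize(im[140:330,220:430],None,fx=3,fy=3,interpolation=cv2.INTER_CUBIC))
E
```

```text
time: 3.75
position: [0.5169, 0.0162, 0.1138]
ee_rot: [-0.314, 0.95, 0.0, 0.001]
wrist_force: [-1.3, 2.8, 0.2]
grip_width: -0.0
234.0 [0.5169 0.016 ] [ 0.1 -0.1  0.8] spin 0.002
239.0 [0.5214 0.0101] [ 0.  -7.6  0.8] spin -0.055
244.0 [0.5263 0.0046] [ -0.7 -14.9   0.8] spin -0.112
248.0 [5.306e-01 5.000e-04] [ -1.7 -20.8   0.8] spin -0.157
252.0 [ 0.5352 -0.0033] [ -3.1 -26.5   0.8] spin -0.203
256.0 [ 0.54   -0.0067] [ -4.9 -32.2   0.8] spin -0.248
259.0 [ 0.5438 -0.0091] [ -6.5 -36.3   0.8] spin -0.282
262.0 [ 0.5476 -0.0113] [ -8.4 -40.4   0.8] spin -0.316
265.0 [ 0.5516 -0.0132] [-10.4 -44.3   0.8] spin -0.35
```

View pics/side3c.png

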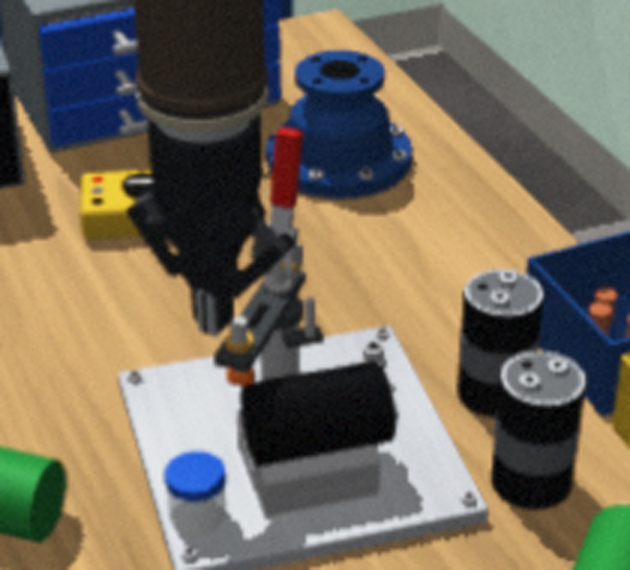

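```bash
python3 -m handwheel '[[[0,0,-7,0,-0.05],[0,-1,-14,0,-0.11],[0,-1,-18,0,-0.13],[0,-2,-22,0,-0.16],[0,-3,-25,0,-0.18],[0,-4,-28,0,-0.2],[0,-4,-30,0,-0.22],[0,-4,-30,0,-0.22]]]'; python3 plan.py  252 254 256 258 260 262 264 266 268;  python3 - <<'E'
from h import *
print(status.sense()['qpos'][6])
snap('side','side4');c=load('side4');im=c['pixels'][:,:,::-1]
cv2.imwrite('pics/side4c.png',cv2.resize(im[140:330,220:430],None,fx=3,fy=3,interpolation=cv2.INTER_CUBIC))
E
```

```text
time: 4.6
position: [0.5376, -0.0063, 0.1133]
ee_rot: [-0.415, 0.91, -0.0, -0.0]
wrist_force: [-0.8, -0.2, 1.4]
grip_width: -0.0003
252.0 [ 0.5352 -0.0033] [-0.7  3.8  0.3] spin 0.015
254.0 [ 0.5376 -0.005 ] [-0.9  0.8  0.3] spin -0.008
256.0 [ 0.54   -0.0067] [-1.2 -2.1  0.3] spin -0.031
258.0 [ 0.5425 -0.0083] [-1.6 -5.1  0.3] spin -0.053
260.0 [ 0.545  -0.0098] [-2.2 -8.   0.3] spin -0.076
262.0 [ 0.5476 -0.0113] [ -2.8 -10.9   0.3] spin -0.099
264.0 [ 0.5503 -0.0126] [ -3.6 -13.7   0.3] spin -0.122
266.0 [ 0.553  -0.0138] [ -4.4 -16.6   0.3] spin -0.144
268.0 [ 0.5557 -0.015 ] [ -5.3 -19.4   0.3] spin -0.167
2.3594621475102016
```

View pics/side4c.png

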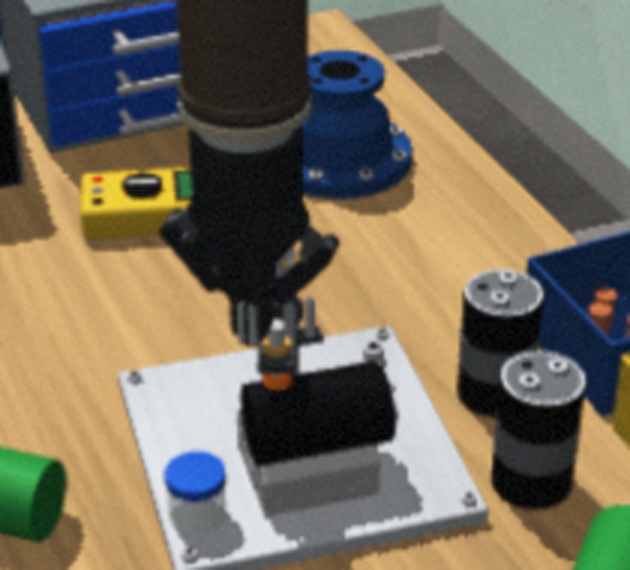

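```bash
for i in 1; do python3 -m handwheel '[[[0,0,-1,0,0],[0,-1,-2,0,0],[0,-1,-3,0,0],[0,-1,-4,0,0],[0,-1,-5,0,0],[0,-2,-6,0,0],[0,-2,-7,0,0],[0,-2,-7,0,0]]]';  done; python3 plan.py 258 260 262 264 266
```

```text
time: 5.45
position: [0.5443, -0.0091, 0.1133]
ee_rot: [-0.415, 0.91, -0.0, 0.0]
wrist_force: [-1.3, 0.0, 1.3]
grip_width: -0.0001
258.0 [ 0.5425 -0.0083] [0.5 1.9 0.3] spin -0.054
260.0 [ 0.545  -0.0098] [ 0.  -1.   0.3] spin -0.076
262.0 [ 0.5476 -0.0113] [-0.6 -3.9  0.3] spin -0.099
264.0 [ 0.5503 -0.0126] [-1.4 -6.8  0.3] spin -0.122
266.0 [ 0.553  -0.0138] [-2.2 -9.6  0.3] spin -0.144
```

```bash
python3 -m handwheel '[[[0,0,-1,0,0],[0,-1,-2,0,0],[0,-1,-3,0,0],[0,-1,-3,0,0]]]';python3 -m handwheel '[[[0,0,-1,0,0],[0,-1,-2,0,0],[0,-1,-2,0,0]]]'; python3 plan.py 262 264 266
```

```text
time: 5.85
position: [0.5472, -0.0104, 0.1133]
ee_rot: [-0.415, 0.91, -0.0, 0.0]
wrist_force: [-1.3, -0.6, -0.1]
grip_width: 0.0002
time: 6.15
position: [0.5494, -0.011, 0.1133]
ee_rot: [-0.415, 0.91, -0.0, 0.0]
wrist_force: [-2.0, -0.7, 0.6]
grip_width: 0.0002
262.0 [ 0.5476 -0.0113] [1.4 1.1 0.3] spin -0.099
264.0 [ 0.5503 -0.0126] [ 0.6 -1.7  0.3] spin -0.122
266.0 [ 0.553  -0.0138] [-0.2 -4.6  0.3] spin -0.144
```

```bash
python3 -m handwheel '[[[0,0,-1,0,0],[0,-1,-2,0,0],[0,-1,-2,0,0]]]';python3 - <<'E'
from h import *
for n in('side','scene'):
    snap(n,n+'5');c=load(n+'5');im=c['pixels'][:,:,::-1]
    x0,y0=(240,190) if n=='side' else (260,210)
    cv2.imwrite('pics/'+n+'5c.png',cv2.resize(im[y0:y0+130,x0:x0+170],None,fx=4.5,fy=4.5,interpolation=cv2.INTER_CUBIC))
E
```

```text
time: 6.45
position: [0.5516, -0.0115, 0.1133]
ee_rot: [-0.415, 0.91, -0.0, 0.0]
wrist_force: [-1.1, -0.8, 0.7]
grip_width: -0.0003
```

View pics/side5c.png

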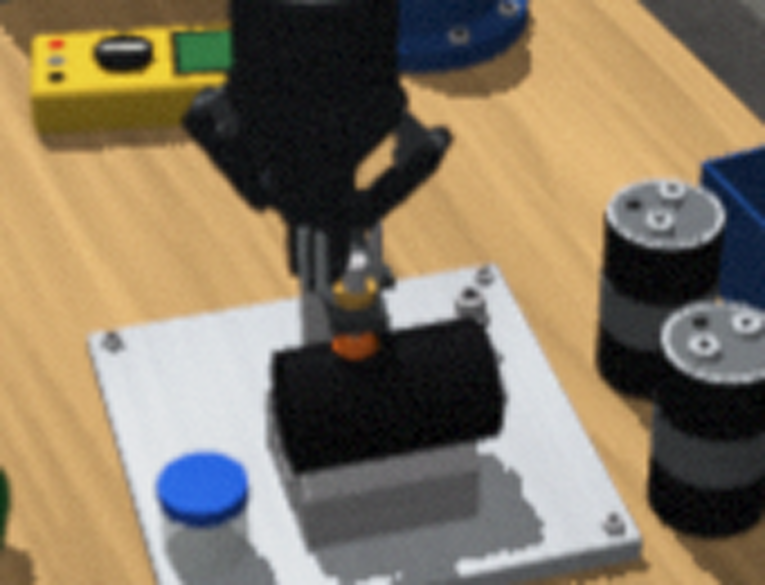

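View pics/scene5c.png

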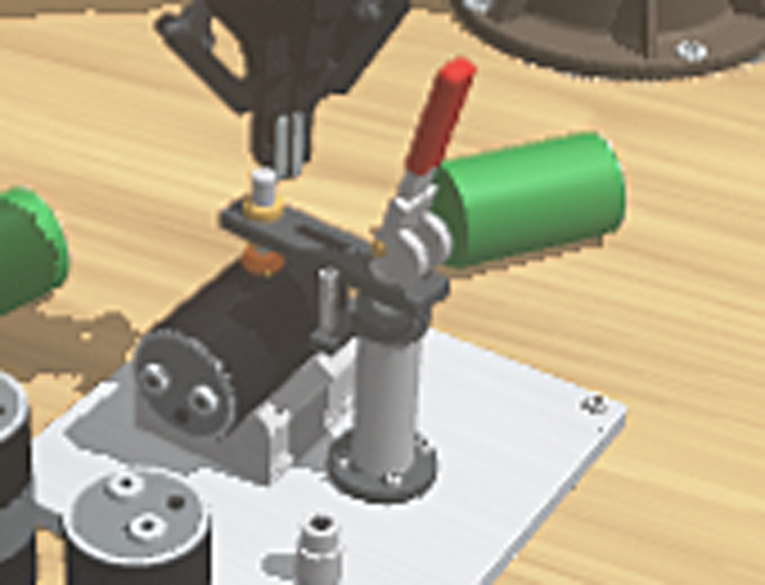

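```bash
python3 -m handwheel '[[[0,-0.5,-0.9,0,0],[0,-1,-1.7,0,0],[0,-1,-1.7,0,0]]]';python3 -m handwheel '[[[0,-0.5,-0.9,0,0],[0,-1,-1.7,0,0],[0,-1,-1.7,0,0]]]'
```

```text
time: 6.85
position: [0.5535, -0.0119, 0.1134]
ee_rot: [-0.415, 0.91, -0.0, 0.0]
wrist_force: [-0.8, -0.8, 1.2]
grip_width: -0.0001
time: 7.15
position: [0.5554, -0.0123, 0.1133]
ee_rot: [-0.415, 0.91, -0.0, 0.0]
wrist_force: [-1.3, -1.3, 1.3]
grip_width: -0.0001
```

```bash
python3 -m handwheel '[[[0,-0.5,-0.9,0,0],[0,-1,-1.7,0,0],[0,-1,-1.7,0,0]]]';python3 -m handwheel '[[[0,-0.5,-0.9,0,0],[0,-1,-1.7,0,0],[0,-1,-1.7,0,0]]]'
python3 - <<'E'
from h import *
for n in('scene',):
    snap(n,n+'6');c=load(n+'6');im=c['pixels'][:,:,::-1]
    x0,y0=(240,190) if n=='side' else (260,210)
    cv2.imwrite('pics/'+n+'6c.png',cv2.resize(im[y0:y0+130,x0:x0+170],None,fx=4.5,fy=4.5,interpolation=cv2.INTER_CUBIC))
E
```

```text
time: 7.45
position: [0.5574, -0.0126, 0.1133]
ee_rot: [-0.415, 0.91, -0.0, 0.0]
wrist_force: [-2.6, -2.4, 0.4]
grip_width: 0.0
time: 7.75
position: [0.5592, -0.0129, 0.1133]
ee_rot: [-0.415, 0.91, -0.0, 0.0]
wrist_force: [-2.8, -2.4, 0.3]
grip_width: -0.0005
```

View pics/scene6c.png

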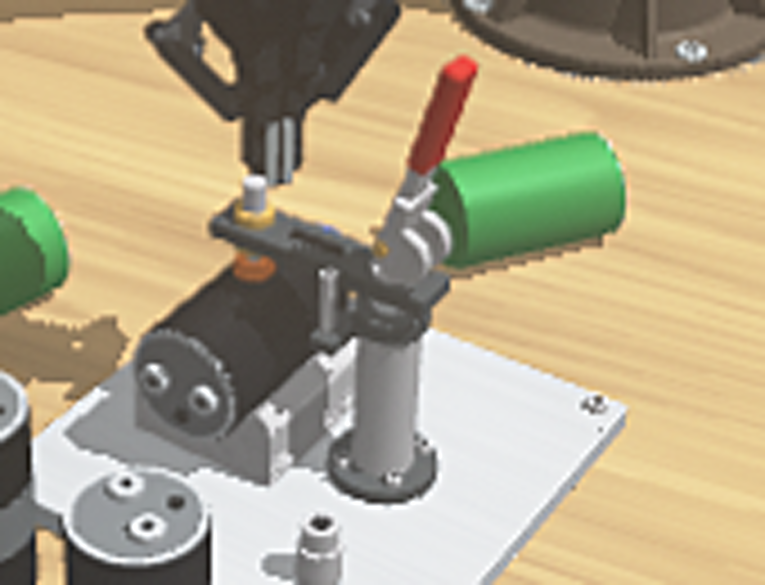

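```bash
python3 - <<'E'
from h import *
c=load('scene6'); f=lambda u,v,z:ray(c,[[u/4.5+260,v/4.5+210]],z)[0]
print('spindle',f(255,182,.158),'pin',f(328,272,.136))
E
python3 -m handwheel '[[[0,-0.5,-0.9,0,0],[0,-1,-1.7,0,0],[0,-1,-1.7,0,0]]]';python3 -m handwheel '[[[0,-0.5,-0.9,0,0],[0,-1,-1.7,0,0],[0,-1,-1.7,0,0]]]'
```

```text
spindle [ 0.58117289 -0.01147639  0.158     ] pin [0.60521953 0.03936344 0.136     ]
time: 8.1
position: [0.5605, -0.0133, 0.1131]
ee_rot: [-0.415, 0.91, 0.0, -0.001]
wrist_force: [-4.1, -1.4, 1.8]
grip_width: -0.0
time: 8.4
position: [0.5616, -0.0136, 0.1128]
ee_rot: [-0.415, 0.91, 0.001, -0.001]
wrist_force: [-7.2, -1.4, 1.8]
grip_width: -0.0002
```

```bash
python3 -m handwheel '[[[0,-0.5,-0.9,0,0],[0,-1,-1.7,0,0],[0,-1,-1.7,0,0]]]'
python3 - <<'E'
from h import *
for n in('scene','side'):
    snap(n,n+'7');c=load(n+'7');im=c['pixels'][:,:,::-1]
    x0,y0=(240,190) if n=='side' else (260,210)
    cv2.imwrite('pics/'+n+'7c.png',cv2.resize(im[y0:y0+130,x0:x0+170],None,fx=4.5,fy=4.5,interpolation=cv2.INTER_CUBIC))
E
```

```text
time: 8.7
position: [0.5626, -0.0138, 0.1126]
ee_rot: [-0.415, 0.91, 0.001, -0.002]
wrist_force: [-10.0, -1.1, 3.3]
grip_width: -0.0
```

View pics/scene7c.png

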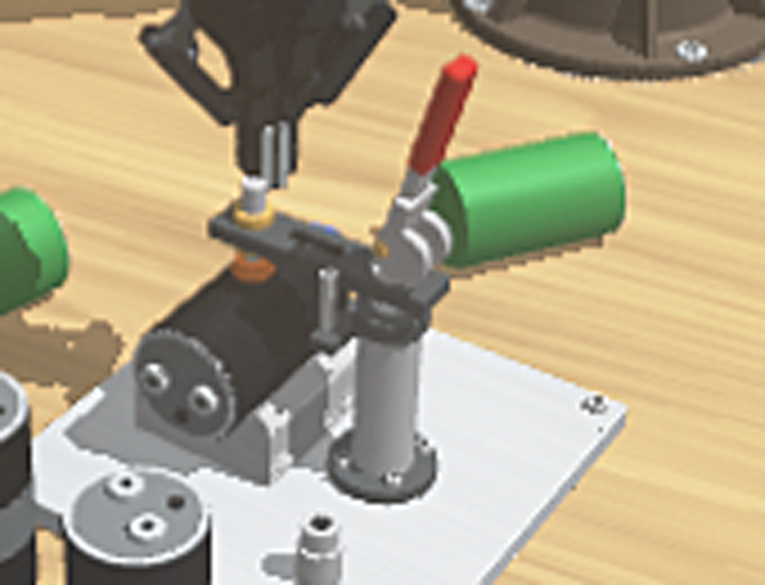

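```bash
python3 -m handwheel '[[[0,7,11,0,0],[0,14,21,0,0],[0,14,21,-40,0],[0,14,21,-90,0],[0,14,21,-140,0],[0,14,21,-185,0],[0,-5,12,-230,0.15]]]'; python3 -m handwheel '[[[0,-38,-14,0,0.15],[0,-76,-28,0,0.3],[0,-114,-45,0,0.45],[0,-128,-52,0,0.6],[0,-128,-52,0,0.75],[0,-128,-52,0,0.85],[0,-128,-52,0,0.85]]]'
python3 - <<'E'
from h import *
s=status.sense(); print({k:np.round(s[k],3) for k in('position','ee_rot','qpos')})
c=snap('wrist','w2'); np.savez('w2s.npz',p=s['position'],q=s['ee_rot'])
E
```

```text
time: 9.5
position: [0.5581, -0.0032, 0.3466]
ee_rot: [-0.344, 0.939, -0.0, 0.001]
wrist_force: [0.4, -0.4, -0.8]
grip_width: 0.0002
time: 10.2
position: [0.6906, 0.0418, 0.3432]
ee_rot: [0.073, 0.997, 0.0, 0.0]
wrist_force: [-0.2, 0.3, -1.2]
grip_width: 0.0001
{'position': array([0.691, 0.042, 0.343]), 'ee_rot': array([0.073, 0.997, 0.   , 0.   ]), 'qpos': array([-0.281,  0.491,  0.255,  1.142, -0.12 ,  1.522,  1.377])}
```

View pics/w2.png

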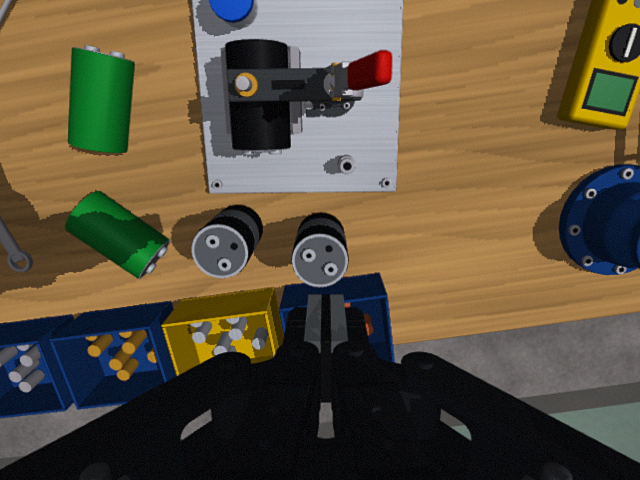

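Run:
```python
from h import *
c=load('w2'); im=c['pixels'][:,:,::-1]
cv2.imwrite('pics/w2c.png',cv2.resize(im[0:200,195:410],None,fx=3.6,fy=3,interpolation=cv2.INTER_CUBIC))
cv2.imwrite('pics/w2c.png',cv2.resize(im[30:130,210:410],None,fx=4,fy=4,interpolation=cv2.INTER_CUBIC))
```

```text
(no output)
```

View pics/w2c.png

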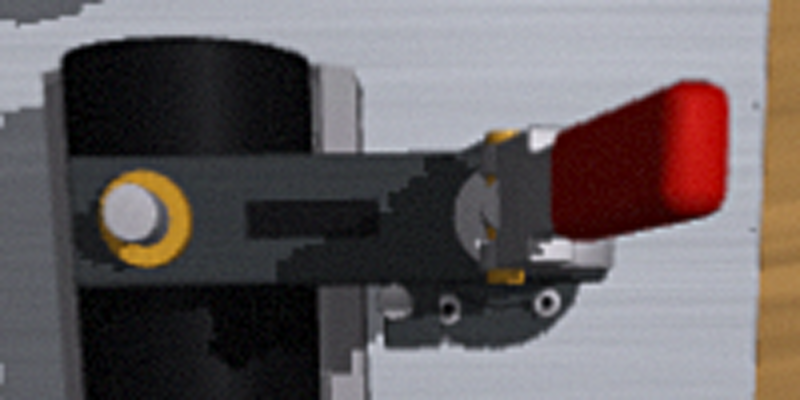

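Run:
```python
from h import *
c=load('w2'); s=np.load('w2s.npz'); c['extrinsics']=wristT(c,s['p'],s['q'])
f=lambda u,v,z:np.round(ray(c,[[u/4+210,v/4+30]],z)[0],4)
g=lambda u,v,z:np.round(ray(c,[[u,v]],z)[0],4)
print('spindle',f(130,211,.158)); print('pin',f(397,301,.136))
print('strap edge lo',f(300,286,.136),f(600,278,.136),'hi',f(310,154,.136))
print('strap end', f(72,160,.136))
print('corners -y+x, +y+x',g(208,192,.015),g(396,191,.015))
print('grip top end corners',[f(u,v,.257) for u,v in((697,82),(690,222),(727,92),(722,212))])
P=xyz(c); 
col=c['pixels'].astype(int); m=(col[...,0]>100)&(col[...,1]<50)&(col[...,2]<50)&(P[...,2]>.18)
q=P[m]; print(m.sum(),q.mean(0))
for lo in np.arange(.19,.265,.015):
    k=q[(q[:,2]>=lo)&(q[:,2]<lo+.015)]
    if len(k): print(round(lo,3),len(k),k.mean(0).round(4),k.min(0).round(4),k.max(0).round(4))
```

```text
spindle [ 0.5761 -0.0138  0.158 ]
pin [0.6017 0.0391 0.136 ]
strap edge lo [0.5952 0.0176 0.136 ] [0.6034 0.0858 0.136 ] hi [0.5678 0.0246 0.136 ]
strap end [ 0.5611 -0.0285  0.136 ]
corners -y+x, +y+x [ 0.6823 -0.1099  0.015 ] [0.7159 0.1286 0.015 ]
grip top end corners [array([0.5815, 0.0933, 0.257 ]), array([0.6014, 0.0901, 0.257 ]), array([0.5836, 0.0977, 0.257 ]), array([0.6006, 0.0952, 0.257 ])]
454 [0.59063329 0.09146179 0.25948861]
0.25 451 [0.5905 0.0917 0.2577] [0.5814 0.0866 0.2544] [0.5995 0.0971 0.2603]
```

```bash
python3 -m handwheel '[[[0,35,-7,0,0],[0,70,-14,0,0],[0,106,-17,0,0],[0,106,-17,30,0],[0,106,-17,70,0],[0,106,-17,100,0],[0,106,-17,118,0],[0,106,-17,118,0]]]'
cat > lev.py <<'E'
import sys; from h import *
A=np.array([.587,.065]); v=np.array([.139,.990]); t=np.array([.990,-.139])
s=status.sense(); Rm=R.from_quat(s['ee_rot']).as_matrix(); p=s['position']
print('s',(p[:2]-A)@v*1000,'lat',(p[:2]-A)@t*1000,'z',p[2]*1000-156,'q7',s['qpos'][6])
h=float(sys.argv[1])
for a in sys.argv[2:]:
    th,r=map(float,a.split(',')); th=np.radians(th)
    sc=r*np.cos(th)-6*np.sin(th)-h; z=156+r*np.sin(th)+6*np.cos(th)
    w=np.r_[A+v*sc/1000,z/1000]-p
    print(a,np.round([sc,z],1),np.round(Rm.T@w*1000,1))
E
python3 lev.py 7 75,72
python3 - <<'E'
from h import *
for n in('scene','side'):
    snap(n,n+'8');c=load(n+'8');im=c['pixels'][:,:,::-1]
    x0,y0=(240,150) if n=='side' else (260,170)
    cv2.imwrite('pics/'+n+'8c.png',cv2.resize(im[y0:y0+150,x0:x0+170],None,fx=4,fy=4,interpolation=cv2.INTER_CUBIC))
E
```

```text
time: 11.05
position: [0.5812, 0.0397, 0.2231]
ee_rot: [0.071, 0.997, -0.0, -0.002]
wrist_force: [-0.9, -0.1, 1.2]
grip_width: 0.0002
s -25.8512793406065 lat -2.207804030100903 z 67.09349832772497 q7 1.3507110126421351
75,72 [  5.8 227.1] [-2.1 31.7 -4. ]
```

View pics/scene8c.png

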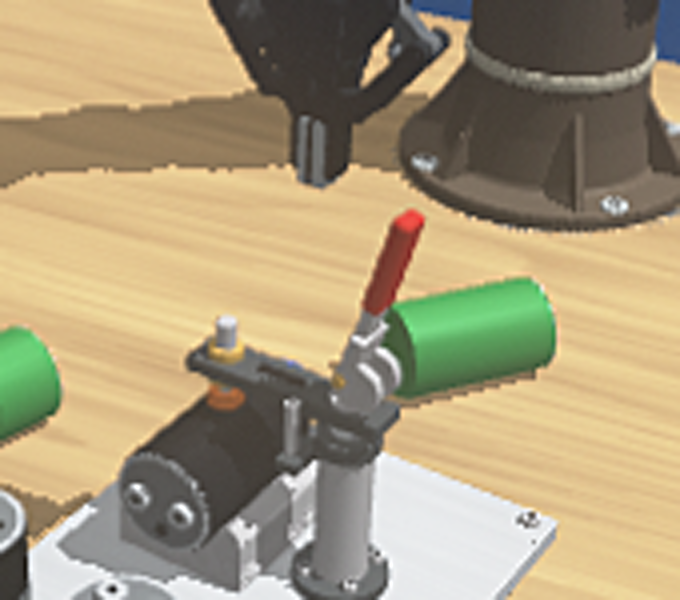

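View pics/side8c.png

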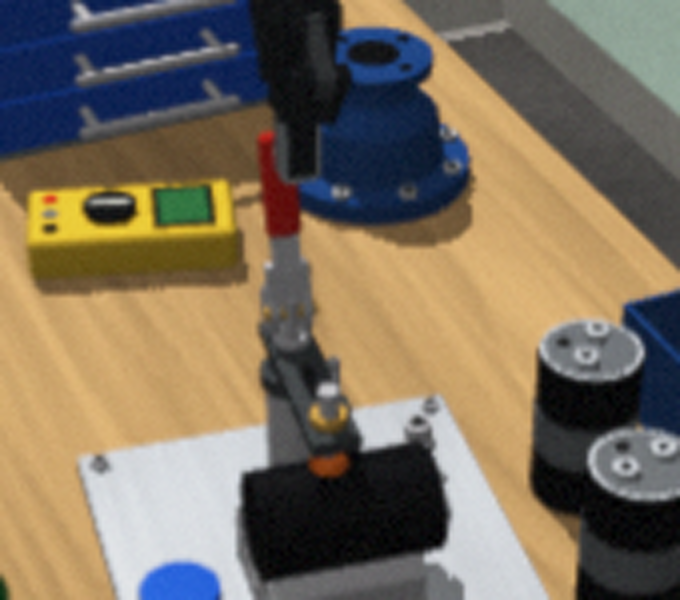

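Run:
```python
from h import *
for n,o in(('scene8',(260,170)),('side8',(240,150))):
    c=load(n)
    for l,p in(('tcp',(.5812,.0397,.2231)),('leverend',(.591,.092,.257)),('spindle',(.576,-.014,.158)),('gripbase',(.5886,.0765,.1995))):
        print(n,l,((proj(c,p)[0]-o)*4).round())
    P=xyz(c)
    m=(P[...,2]>.2)&(P[...,2]<.25)&(P[...,0]>.5)&(P[...,0]<.66)&(P[...,1]<.075)&(P[...,1]>0)
    q=P[m]
    for lo in np.arange(.2,.25,.01):
        k=q[(q[:,2]>lo)&(q[:,2]<lo+.01)]
        if len(k): print(n,lo.round(3),len(k),k.min(0).round(4),k.max(0).round(4))
```

```text
scene8 tcp [317. 240.]
scene8 leverend [409. 213.]
scene8 spindle [227. 316.]
scene8 gripbase [375. 303.]
scene8 0.2 4 [0.5974 0.0718 0.2002] [0.6004 0.0748 0.2094]
scene8 0.21 2 [0.5982 0.0737 0.2115] [0.6001 0.0746 0.2126]
side8 tcp [292. 232.]
side8 leverend [271. 130.]
side8 spindle [323. 386.]
side8 gripbase [279. 232.]
side8 0.2 30 [0.5809 0.068  0.2003] [0.5981 0.0748 0.2095]
side8 0.21 25 [0.5797 0.0686 0.21  ] [0.5977 0.0748 0.2192]
side8 0.22 8 [0.5814 0.0722 0.2208] [0.5982 0.0748 0.2291]
```

Run:
```python
from h import *
for n in('scene8','side8'):
    c=load(n); P=xyz(c)
    m=(P[...,2]>.22)&(P[...,2]<.32)&(abs(P[...,0]-.58)<.06)&(P[...,1]<.085)&(P[...,1]>-.06)
    q=P[m]
    for lo in np.arange(.22,.32,.01):
        k=q[(q[:,2]>lo)&(q[:,2]<lo+.01)]
        if len(k): print(n,lo.round(3),len(k),k.mean(0).round(4),k.min(0).round(4),k.max(0).round(4))
s=status.sense();print(arm.grip_point_offset, [a for a in dir(arm) if a[0]!='_'])
```

```text
scene8 0.22 14 [0.601  0.0816 0.2255] [0.599  0.0779 0.2203] [0.6036 0.0849 0.2298]
scene8 0.23 11 [0.6004 0.0822 0.2342] [0.5987 0.0794 0.2302] [0.6033 0.0846 0.2386]
scene8 0.24 4 [0.6013 0.084  0.2437] [0.6    0.0834 0.2409] [0.6025 0.0845 0.2467]
scene8 0.25 1 [0.5996 0.0848 0.2533] [0.5996 0.0848 0.2533] [0.5996 0.0848 0.2533]
scene8 0.26 39 [0.5907 0.0412 0.2657] [0.5765 0.0274 0.2601] [0.5954 0.0521 0.2698]
scene8 0.27 70 [0.5902 0.0411 0.2749] [0.5758 0.0237 0.2701] [0.5959 0.0544 0.2799]
scene8 0.28 74 [0.5901 0.0424 0.2852] [0.5768 0.0248 0.2803] [0.5974 0.0544 0.2899]
scene8 0.29 57 [0.5911 0.0412 0.2949] [0.5801 0.0259 0.29  ] [0.5969 0.0532 0.3   ]
scene8 0.3 106 [0.5929 0.0377 0.3061] [0.5746 0.0048 0.3006] [0.5996 0.0716 0.3099]
scene8 0.31 188 [0.5898 0.0383 0.3148] [ 0.5674 -0.0022  0.3101] [0.6012 0.0808 0.32  ]
side8 0.22 39 [0.5886 0.0772 0.225 ] [0.5798 0.0722 0.2203] [0.5998 0.0843 0.23  ]
side8 0.23 19 [0.5848 0.0808 0.2337] [0.5795 0.077  0.2303] [0.59   0.0843 0.2384]
side8 0.24 11 [0.5836 0.0822 0.244 ] [0.5804 0.0789 0.2401] [0.586  0.0847 0.2499]
side8 0.25 7 [0.5843 0.0548 0.2565] [0.5814 0.0302 0.2508] [0.5871 0.085  0.2599]
side8 0.26 31 [0.5794 0.0313 0.2657] [0.572  0.0244 0.2608] [0.5918 0.0476 0.2699]
side8 0.27 48 [0.5786 0.0286 0.2753] [0.5697 0.022  0.2703] [0.5925 0.0439 0.2799]
side8 0.28 50 [0.5785 0.0285 0.2853] [0.57   0.0204 0.28  ] [0.5919 0.0461 0.2898]
side8 0.29 30 [0.5782 0.0281 0.2937] [0.5708 0.0207 0.2901] [0.5913 0.0482 0.2998]
side8 0.3 38 [0.5737 0.0298 0.3069] [0.5664 0.0033 0.3001] [0.5893 0.0688 0.3098]
side8 0.31 49 [0.5751 0.0161 0.3135] [ 0.5652 -0.0026  0.3101] [0.5893 0.0724 0.3195]
0.0187 ['IKError', 'grip_point_offset']
```

```bash
sed -i 's#\[A+v\*sc/1000,z/1000\]#[A+v*sc/1000,(z-36.5)/1000]#' lev.py; python3 -m handwheel '[[[0,-1,0,15,0],[0,-2,0,30,0],[0,-2,0,34,0],[0,-2,0,34,0]]]'; python3 lev.py 15 75,72 72,72 69,72 66,72 63,72 60,72 56,72 52,72 48,72
```

```text
time: 11.55
position: [0.5854, 0.0394, 0.1922]
ee_rot: [0.072, 0.997, 0.0, 0.0]
wrist_force: [-0.5, 0.3, 0.7]
grip_width: 0.0001
s -25.600179871833067 lat 1.972824866987982 z 36.15278395635377 q7 1.3565406519953132
75,72 [ -2.2 227.1] [ 2.1 23.4  1.6]
72,72 [  1.5 226.3] [ 2.1 27.1  2.3]
69,72 [  5.2 225.4] [ 2.1 30.8  3.3]
66,72 [  8.8 224.2] [ 2.1 34.4  4.4]
63,72 [ 12.3 222.9] [ 2.2 37.9  5.8]
60,72 [ 15.8 221.4] [ 2.2 41.4  7.3]
56,72 [ 20.3 219. ] [ 2.2 45.9  9.6]
52,72 [ 24.6 216.4] [ 2.2 50.2 12.2]
48,72 [ 28.7 213.5] [ 2.2 54.3 15.1]
```

Tips at about 229 mm, beside the lever. Push outward.

```bash
python3 -m handwheel '[[[0,1,8,2,0],[0,1,15,2,0],[0,1,20,2,0],[0,1,24,2,0],[0,1,28,2,0],[0,1,31,3,0],[0,1,34,4,0],[0,1,34,4,0]]]'; python3 lev.py 15 66,72 60,72
python3 - <<'E'
from h import *
for n in('scene',):
    snap(n,n+'9');c=load(n+'9');im=c['pixels'][:,:,::-1]
    x0,y0=(240,150) if n=='side' else (260,170)
    cv2.imwrite('pics/'+n+'9c.png',cv2.resize(im[y0:y0+150,x0:x0+170],None,fx=4,fy=4,interpolation=cv2.INTER_CUBIC))
E
```

```text
time: 12.35
position: [0.5891, 0.0731, 0.1874]
ee_rot: [0.072, 0.997, -0.0, 0.0]
wrist_force: [-0.1, -1.6, 2.8]
grip_width: 0.0001
s 8.279385970254717 lat 0.917911199752161 z 31.365835763318728 q7 1.2990069028264808
66,72 [  8.8 224.2] [ 0.9  0.5 -0.4]
60,72 [ 15.8 221.4] [1.  7.5 2.5]
```

View pics/scene9c.png

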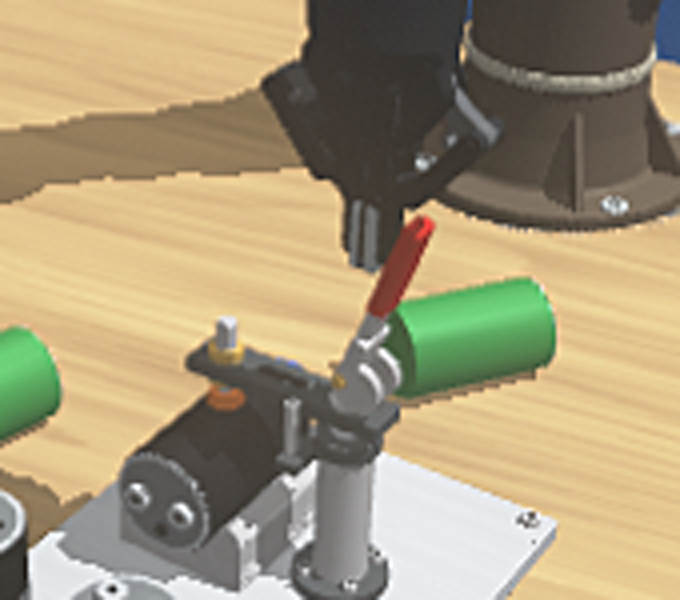

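```bash
python3 lev.py 15 62,73 58,73 54,74 50,74 46,75 42,75 38,75 34,76
```

```text
s 8.122361421653592 lat 0.9360020718322487 z 31.394834926347443 q7 1.2992078910916802
62,73 [ 14.  223.3] [1.  5.8 0.6]
58,73 [ 18.6 221.1] [ 1.  10.5  2.8]
54,74 [ 23.6 219.4] [ 1.  15.5  4.5]
50,74 [ 28.  216.5] [ 1.  19.8  7.3]
46,75 [ 32.8 214.1] [ 1.1 24.6  9.8]
42,75 [ 36.7 210.6] [ 1.1 28.6 13.2]
38,75 [ 40.4 206.9] [ 1.1 32.3 17. ]
34,76 [ 44.7 203.5] [ 1.1 36.5 20.4]
```

```bash
python3 -m handwheel '[[[0,0,6,1,0],[0,0,10,3,0],[0,0,15,5,0],[0,0,20,7,0],[0,0,25,10,0],[0,0,29,13,0],[0,0,32,17,0],[0,0,36,20,0]]]'; python3 lev.py 15 34,76 30,76 26,76 22,77 18,77 14,77 10,78 6,78 3,78 0,78;  python3 - <<'E'
from h import *
for n in('scene',):
    snap(n,n+'10');c=load(n+'10');im=c['pixels'][:,:,::-1]
    x0,y0=(240,150) if n=='side' else (260,170)
    cv2.imwrite('pics/'+n+'10c.png',cv2.resize(im[y0:y0+150,x0:x0+170],None,fx=4,fy=4,interpolation=cv2.INTER_CUBIC))
E
```

```text
time: 13.2
position: [0.5941, 0.1094, 0.1672]
ee_rot: [0.072, 0.997, 0.0, 0.0]
wrist_force: [-1.5, -3.5, 1.8]
grip_width: -0.0002
s 44.93210804717021 lat 0.9062176245773811 z 11.154695193565061 q7 1.2449280923876396
34,76 [ 44.7 203.5] [ 0.9 -0.3  0.2]
30,76 [ 47.8 199.2] [0.9 2.9 4.5]
26,76 [ 50.7 194.7] [0.9 5.7 8.9]
22,77 [ 54.1 190.4] [ 1.   9.2 13.3]
18,77 [ 56.4 185.5] [ 1.  11.4 18.2]
14,77 [ 58.3 180.4] [ 1.  13.3 23.2]
10,78 [ 60.8 175.5] [ 1.  15.8 28.2]
6,78 [ 61.9 170.1] [ 1.  17.  33.5]
3,78 [ 62.6 166.1] [ 1.  17.6 37.6]
0,78 [ 63. 162.] [ 1.  18.  41.7]
```

View pics/scene10c.png

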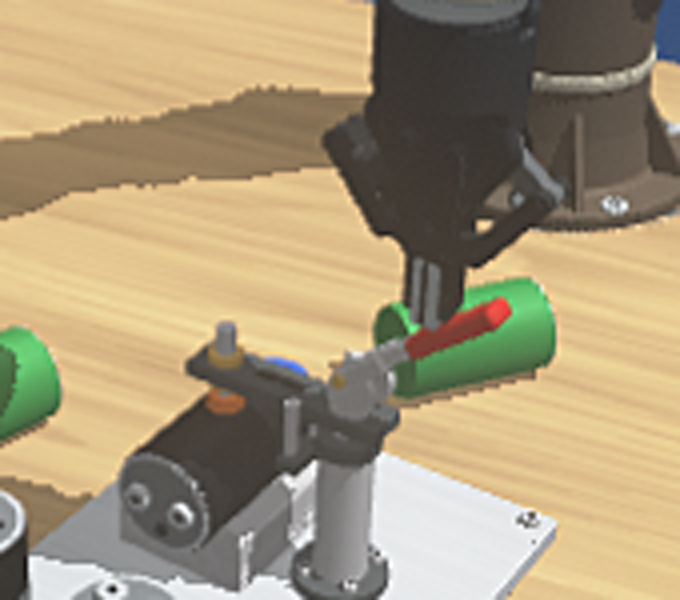

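```bash
python3 -m handwheel '[[[0,0,3,4,0],[0,0,6,9,0],[0,0,10,13,0],[0,0,12,18,0],[0,0,14,23,0],[0,0,17,28,0],[0,0,18,31,0],[0,0,19,33,0]]]'; python3 -m handwheel '[[[0,0,0,1,0],[0,0,1,2,0],[0,0,1,3,0],[0,0,1,4,0],[0,0,1,4,0]]]'; python3 lev.py 15 4,78 0,78;  python3 - <<'E'
from h import *
for n in('scene',):
    snap(n,n+'11');c=load(n+'11');im=c['pixels'][:,:,::-1]
    x0,y0=(240,150) if n=='side' else (260,190)
    cv2.imwrite('pics/'+n+'11c.png',cv2.resize(im[y0:y0+150,x0:x0+170],None,fx=4,fy=4,interpolation=cv2.INTER_CUBIC))
E
```

```text
time: 14.05
position: [0.5966, 0.1269, 0.1338]
ee_rot: [0.073, 0.997, -0.0, -0.0]
wrist_force: [-1.2, -4.0, 3.2]
grip_width: 0.0001
time: 14.55
position: [0.5971, 0.1285, 0.1303]
ee_rot: [0.072, 0.997, 0.0, 0.0]
wrist_force: [-0.6, -2.9, 2.4]
grip_width: -0.0002
s 64.24818460379913 lat 1.1962759584737848 z -25.67667579392392 q7 1.2217355268192371
4,78 [ 62.4 167.4] [ 1.2 -1.9 -0.6]
0,78 [ 63. 162.] [ 1.2 -1.3  4.8]
```

View pics/scene11c.png

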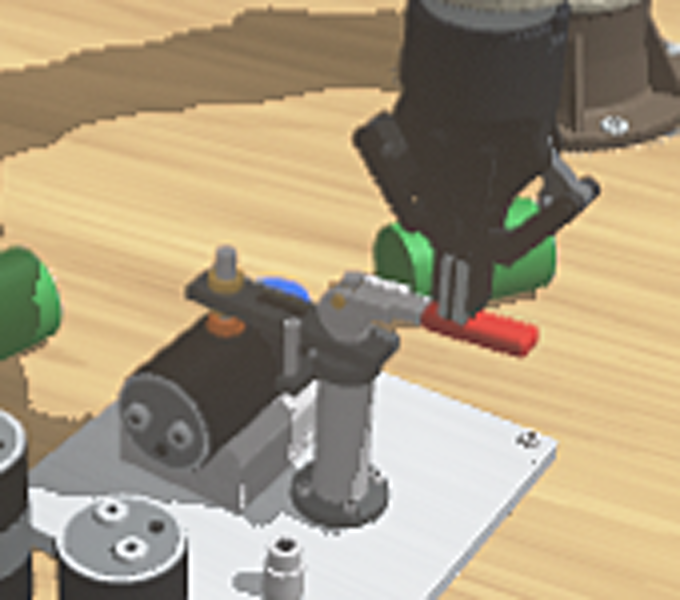

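```bash
for k in 1; do python3 -m handwheel '[[[0,0,0,1,0],[0,0,0,2,0],[0,0,0,2,0]]]'; python3 -m handwheel '[[[0,0,0,1,0],[0,0,0,2,0],[0,0,0,2,0]]]'; python3 -m handwheel '[[[0,0,0,1,0],[0,0,0,2,0],[0,0,0,2,0]]]'; done
```

```text
time: 14.9
position: [0.5971, 0.1288, 0.1283]
ee_rot: [0.072, 0.997, 0.0, 0.0]
wrist_force: [0.6, -1.3, 3.0]
grip_width: -0.0002
time: 15.2
position: [0.5971, 0.1289, 0.1263]
ee_rot: [0.072, 0.997, 0.0, 0.0]
wrist_force: [0.1, -0.0, 2.6]
grip_width: 0.0001
time: 15.5
position: [0.5973, 0.1291, 0.1248]
ee_rot: [0.072, 0.997, 0.0, 0.0]
wrist_force: [-1.3, 0.6, 8.6]
grip_width: 0.0001
```

```bash
python3 -m handwheel '[[[0,0,0,1,0],[0,0,0,2,0],[0,0,0,2,0]]]'; python3 -m handwheel '[[[0,0,0,1,0],[0,0,0,1,0]]]'
python3 - <<'E'
from h import *
for n in('scene','side'):
    snap(n,n+'12');c=load(n+'12');im=c['pixels'][:,:,::-1]
    x0,y0=(240,170) if n=='side' else (260,190)
    cv2.imwrite('pics/'+n+'12c.png',cv2.resize(im[y0:y0+150,x0:x0+170],None,fx=4,fy=4,interpolation=cv2.INTER_CUBIC))
E
```

```text
time: 15.8
position: [0.5978, 0.1295, 0.124]
ee_rot: [0.072, 0.997, 0.001, 0.001]
wrist_force: [-3.3, 0.7, 17.8]
grip_width: 0.0001
time: 16.0
position: [0.5981, 0.1298, 0.1236]
ee_rot: [0.072, 0.997, 0.001, 0.001]
wrist_force: [-5.2, 1.7, 22.0]
grip_width: 0.0003
```

View pics/scene12c.png

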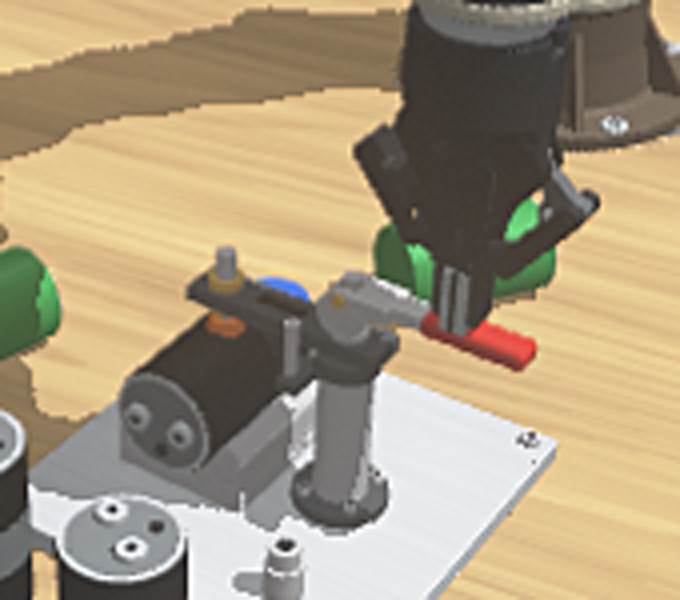

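```bash
python3 -m handwheel '[[[0,0,0,-4,0],[0,0,0,-12,0],[0,0,0,-50,0],[0,0,0,-100,0],[0,0,0,-150,0],[0,-20,-10,-190,0],[0,-50,-40,-215,0],[0,-85,-60,-220,0]]]'; python3 -m handwheel '[[[0,-19,-16,0,0],[0,-19,-16,0,0],[0,-19,-16,0,0]]]'
python3 - <<'E'
from h import *
s=status.sense(); c=snap('wrist','w3'); np.savez('w3s.npz',p=s['position'],q=s['ee_rot'])
im=c['pixels'][:,:,::-1]; cv2.imwrite('pics/w3c.png',cv2.resize(im[0:200,190:440],None,fx=3.2,fy=3,interpolation=cv2.INTER_CUBIC))
for n in('scene','side'):
    snap(n,n+'13');c=load(n+'13');im=c['pixels'][:,:,::-1]
    x0,y0=(240,170) if n=='side' else (260,190)
    cv2.imwrite('pics/'+n+'13c.png',cv2.resize(im[y0:y0+150,x0:x0+170],None,fx=4,fy=4,interpolation=cv2.INTER_CUBIC))
E
```

```text
time: 16.9
position: [0.6739, 0.0555, 0.3462]
ee_rot: [0.072, 0.997, 0.001, 0.003]
wrist_force: [1.1, 0.2, -0.4]
grip_width: 0.0002
time: 17.2
position: [0.6887, 0.038, 0.3404]
ee_rot: [0.073, 0.997, -0.0, -0.001]
wrist_force: [0.0, 1.2, 0.4]
grip_width: 0.0003
```

View pics/w3c.png

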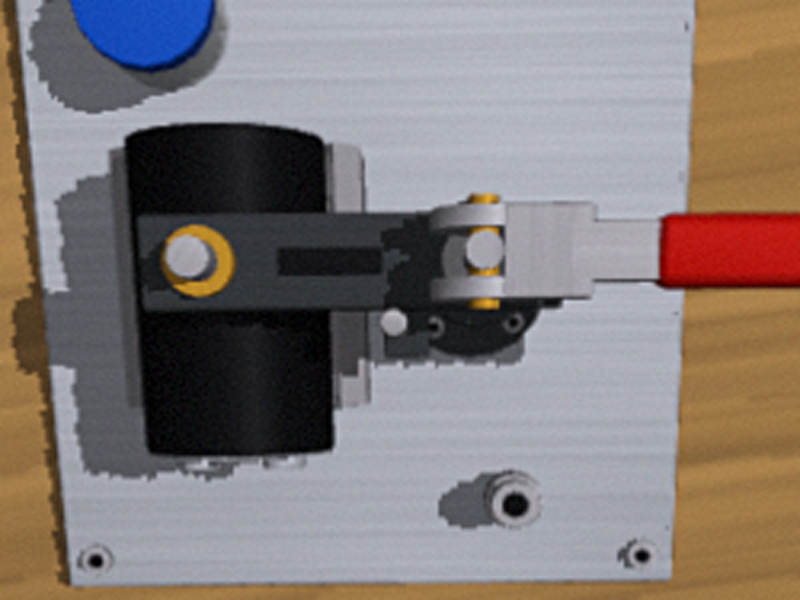

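View pics/scene13c.png

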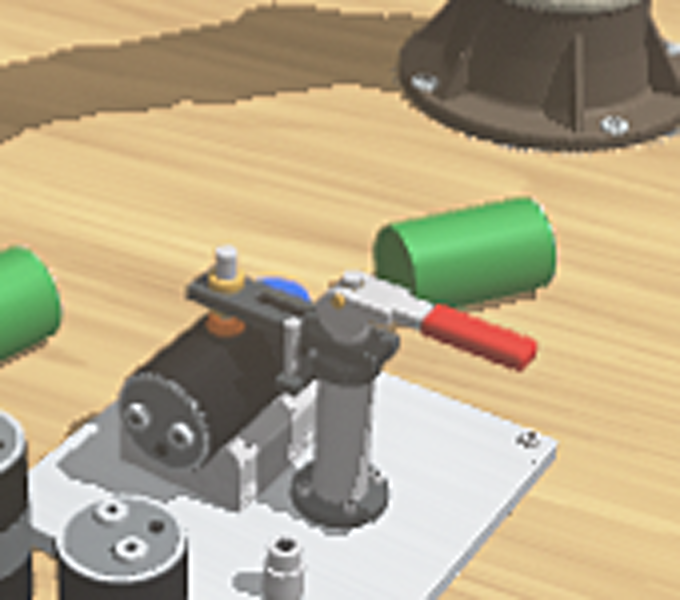

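View pics/side13c.png

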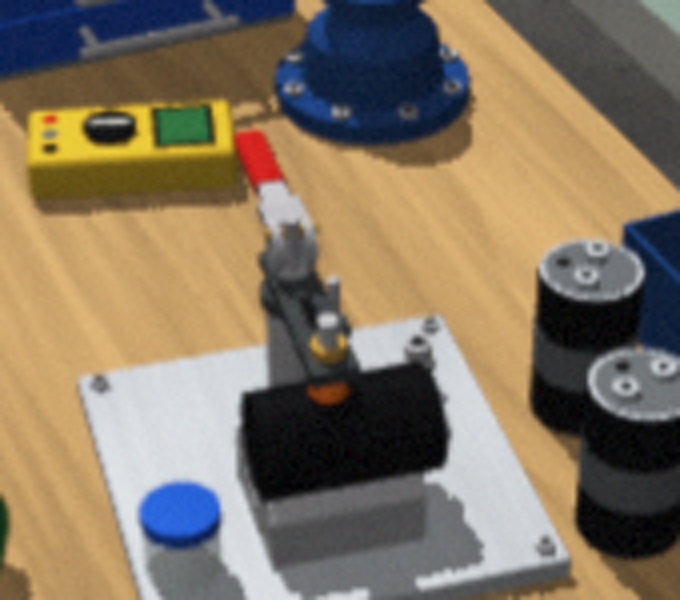

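Run:
```python
from h import *
c=load('w3'); s=np.load('w3s.npz'); c['extrinsics']=wristT(c,s['p'],s['q'])
P=xyz(c); col=c['pixels'].astype(int)
m=(col[...,0]>140)&(col[...,1]<60)&(col[...,2]<60)&(P[...,2]>.12)
q=P[m]; u=(q[:,:2]-[.587,.065])@[.139,.99]; l=(q[:,:2]-[.587,.065])@[.99,-.139]; k=abs(l)<.008
print('slope deg',np.degrees(np.arctan(np.polyfit(u[k],q[k,2],1)[0])),q[k,2].mean(),u.min(),u.max(),l.mean())
pl=np.polyfit(u[k],l[k],1); print('yaw err deg',np.degrees(np.arctan(pl[0])))
g=lambda U,V,z:np.round(ray(c,[[U/3.2+190,V/3]],z)[0],4)
print('spindle',g(187,255,.151)); 
# strap top z
w=(np.arange(300,310),)
print('strap z',np.median(P[73:100,240:270][...,2]), np.median(P[75:100,277:300][...,2]))
# can check: before/after
a=load('side0');b=load('side13')
d=np.abs(a['pixels'].astype(int)-b['pixels']).sum(2)>90
d=cv2.morphologyEx(d.astype(np.uint8),cv2.MORPH_OPEN,np.ones((3,3)))
n,_,st,_=cv2.connectedComponentsWithStats(d); print(st[1:][st[1:,4]>15])
```

```text
slope deg -0.3861749120776045 0.16265137352064235 -0.012698292803255929 0.10478627734784311 -0.0008867122033445505
yaw err deg 0.11687021098249448
spindle [ 0.5757 -0.0137  0.151 ]
strap z 0.13485636052126498 0.13014665061940678
[[    0     0   109   305  9844]
 [  342     0    47   137  4621]
 [    0    86    33    88  1412]
 [   65   138     6     5    24]
 [  153   168    13     6    65]
 [  299   185    27    56   579]
 [  112   229   104   223  8627]
 [  306   229     5     7    24]
 [  272   235    35    24   446]
 [  316   248    14    17   138]
 [  318   266     8     5    31]
 [  294   297    11    13   125]
 [  332   315    12     5    46]
 [  412   314    22    28   462]
 [    0   324     5    11    38]
 [  335   325    11     4    33]
 [  201   353   320   127 12647]
 [  106   379     7     6    36]
 [   33   433    20    38   486]
 [   54   468    69    12   477]]
```

Run:
```python
from station import close_job,status
s=status.sense(); print(s['time'],s['wrist_force']); print(close_job())
```

```text
17.35 [-0.20102425  0.29737134 -0.13163737]
the job is handed in; nothing more can be done
None
```

The capacitor is clamped. I swung the strap round against its stop pin with the outside of the shut fingers. I then pushed the red lever over and down onto its stop and withdrew upwards. The job was handed in at 17.4 s, with the gripper clear at about 0.34 m.

**Final checks**
- **Strap:** in the wrist picture it lies straight over the capacitor with its edge touching the pin. Depth puts the strap about 7 mm lower near its middle, as it should be when clamped; a second patch nearer the foot read 135 mm instead of 129, probably because it caught the brass nut.
- **Lever:** it is level to within 0.4°, with its top at 162.7 mm against 162 mm expected. On the stop, the push peaked at about 22 N.
- **Foot:** the side and scene pictures show it down on the capacitor.
- **Other things:** the capacitor, the jar and the standing cans I compared are where they were, within about 2 pixels in the side view. A whole-picture comparison also flagged other patches. I took these to be the arm and its shadow and did not trace each one.

**Disagreement found:** the fingertips sit about 36 mm higher than the stated TCP. As a result, the swing push probably landed on the foot spindle and its nut rather than on the strap's flank. I noticed this before the lever push and corrected for it there.

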